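Fit the access panel on the creasing machine

ROBOT

A 6-joint arm with a two-finger parallel gripper is mounted at the origin on the work surface. World frame = base frame: x ahead of the robot, y to its left, z up, the work surface at z = 0. Lengths are in mm, angles in rad, forces in N, time in s.
With the tool pointing down it reaches from about 250 to 800 mm from the base axis. Payload 8.5 kg.
Tool frame: the origin (TCP) lies at the very end of the fingers, on their centre line; the grasp point (between the pads) lies 19 mm behind it; z points along the fingers, y is the line along which they close (so a half turn about z gives the same grasp; the last joint's range is limited). The gripper opens to 85 mm and grips with 20 to 120 N. Pads are 22 mm wide; open, the fingers measure 114 mm over their backs; the gripper's body (76 mm by 85 mm) begins 54 mm behind the grasp point. The pads swing forward as they close: fully open they stand 13 mm farther back than shut.
Start: joints at [-1.253, 0.238, -0.013, 1.319, 0, 1.571], TCP at [164.035, -498.669, 231.276] pointing down, gripper open.
Joint ranges: [-2.66, 2.66], [-1.03, 1.9], [-1.14, 1.46], [-1.82, 2.27], [-1.45, 1.34], [-3.14, 3.14]. Speed limits (rad/s): [2.22, 2.22, 2.79, 3.14, 3.14, 3.14].

INTERFACE

Orientations are given as a unit quaternion [x, y, z, w].
In Python, from workcell import bot gives the robot as it stands. The module is installed in compiled form; this text tells all that it offers.
- The arm moves only by the tool move_arm, never from a script. Its argument "motion" is one flat list of numbers, 4 for each row, row after row: the shift along the tool's x, y, z in mm, then the turn about the tool's z in rad. In form: [tx, ty, tz, twist, tx, ty, tz, twist, ...]. A call has 1 to 5 rows; each row is the pose to reach, as a shift and turn from the pose commanded when the call began, along the tool's axes at that moment; what a row does not reach only later rows make up. A row lasts 1/10 s, in which the tool goes at most 50 mm and 8.59 degrees, less where a joint would pass 70% of its speed; a pose out of reach is approached as far as the arm can. A call with a gripper value outside its range is refused whole. "grip" is the opening, from 0 (shut) to 1 (fully open), set as the call begins (left out, the last holds). The fingers move at their own pace and stop on an object; "grip_force" is the grip in N (left out, the last holds). Time passes only in rows, so rows that repeat a pose let the fingers close. It gives the time, the measured TCP pose, the force, the opening and the grip force at its end, in the units of the state.
- bot.read_state(): the state, without advancing time (a new reading comes with each control period).
- bot.grab_frame(name): name is "scene" or "top" or "wrist"; returns (picture, depth): 420x560x3 uint8, red, green, blue; 420x560 float32, mm along the optical axis (not along the pixel's ray), 0 where there is no reading.
- bot.camera_model(name): a dict with "fx", "fy", "cx", "cy" (pixels), "dist_coeffs" ([k1, k2, p1, p2, k3] as OpenCV has them; the pictures are not rectified), "world_from_camera" (4x4, takes a point from camera to world coordinates). Camera axes: x right, y down, z forward; pixel columns grow to the right and rows downward; lengths in mm; the calibration is good to about 2 mm. A picture is of the moment at which its call begins: read the wrist's pose just before it. camera_model takes no time and is no camera call; for the wrist camera it gives the pose at the moment of the call.
- bot.job_done(): hands the job in; it is judged then, once.
The state is a dict: "time_s": time; "joint_pos": joint angles; "joint_velocities": joint speeds; "joint_torque": joint torques, N m; "ee_pos": TCP position; "tool_rot": TCP orientation; "ft_force": force on the tool from outside, world axes, zero at the start; "ft_torque": the same for the moment, N m; "gripper_width": finger opening in mm; "gripper_force": force on a finger pad.
Only numpy, scipy, OpenCV 4.12 (cv2) and the standard library are available. Lean on these libraries where they do the work, as an engineer would, in place of code of your own. Each camera call takes 0.05 s, during which the arm holds its last target. There are 200 camera calls.

TASK

Close up the drive box of the green creasing machine: turn the orange quarter-turn fastener until its slot line points straight at the two white marks on the rim, then pick up the aluminium access panel, lower it over the fastener so that the wing comes up through the panel's slot, and press the panel down flush against the rim. Finish while still holding it pressed down: the springy gasket lifts it if you let go. Leave the books, the glue jar and the bone folder where they are.

Things in the scene. Friction and masses are not known exactly. Their poses are not given: they have to be found in the camera images.
- machine: Green drive box of a bench creasing machine, fixed, 210 x 160 mm in plan (its x by y), 70 mm high, open at the top; rollers at its +x end stay below the rim and reach x = +180 mm. Origin at the centre of the box's underside, on the bench; z up. The rim is a flat 25 mm wide frame round the 160 x 110 mm opening.
- rim (a point): Centre of the opening, level with the rim's top, 70 mm above the bench; axes as the machine's. The fitted panel's underside lies here. A black springy gasket just inside the opening stands 6 mm above the rim: about 6 N starts to push it down and about 10 N in all (panel's weight included) brings it level with the rim.
- wing (a point): Centre of the fastener's orange wing, on its upright turning axis (machine x = +55 mm, y = 0), 26 mm above the rim. The wing is 36 mm long (this point's y axis), 10 mm thick (x), from 6 to 36 mm above the rim, with a black slot line along its top; the point turns with it.
- fastener (a joint): Angle in rad, positive anticlockwise from above: 0 = aligned, wing and slot line along the machine's y axis, pointing at the two white marks on the rim. Starts 0.8 to 1.45, so turn it clockwise to 0; it can overshoot to -0.35. Light friction (0.05 N m) keeps it where it is left.
- handle (a point): Centre of the panel's black handle bar, over the panel's centre, 35 mm above the plate's underside; axes as the panel's. The bar runs along y: 80 mm long, 12 mm thick (x), 20 mm tall, a post at each end, 20 mm free below it. Fitted, its axes match the machine's and it is 35 mm above rim.
- books: Bystander: stack of three books, about 208 x 150 x 60 mm, on the bench; origin at the centre of its underside.
- glue: Bystander: glue jar with white cap, 64 mm across, 100 mm high; origin at the centre of its underside.
- folder: Bystander: flat wooden bone folder, 22 x 140 x 5 mm, long along its y axis; origin at about the middle of its underside.
- panel: Loose aluminium access panel, 190 x 140 x 5 mm (x by y), about 0.35 kg, lying flat on the bench. Origin at the centre of its underside. A slot through it, 20 mm (x) by 46 mm (y), is centred at x = +55 mm, y = 0.
Things that resemble listed ones, but are neither listed nor needed, are in the scene too. Leave any purple or turquoise look-alike of the panel alone.

How it is judged:
By the outcome, as a careful person would: the job done as asked, in the order asked, and still so for the second after the job is handed in, while the arm keeps its last pose, push and grip.
It also fails if it takes over 45 s, if anything falls off the work surface, if the arm or the gripper's body presses on something with over 40 N, if the wrist force passes 120 N, or if a joint passes its speed limit or range.

## Working session

There is one attempt and no reset: what is moved stays moved. The work goes in short steps, Python scripts to look and compute and a tool call to move; the robot and the scene stay as the last step left them, time stands still between calls to the robot, and variables do not carry over. Pictures are saved under pics/ and viewed, at most 10 in all, crops included, and the job is handed in when it is done.

Besides the shell and the picture viewer there is one more tool, called after "Request:" as name(argument=value, ...), one argument or row to a line, values as JSON. move_arm: Moves the arm, as the interface text tells. Its arguments: {"type":"object","properties":{"motion":{"type":"array","items":{"type":"number"}},"grip":{"type":"number"},"grip_force":{"type":"number"}},"required":["motion"]}

```bash
mkdir -p pics; cat > h.py <<'E'
import numpy as np, cv2
from workcell import bot
def grab(n):
    m=bot.camera_model(n); p,d=bot.grab_frame(n); return p,d,m
def pts(uv,m,z=None,depth=None):
    uv=np.array(uv,float).reshape(-1,1,2)
    K=np.array([[m['fx'],0,m['cx']],[0,m['fy'],m['cy']],[0,0,1]])
    n=cv2.undistortPoints(uv,K,np.array(m['dist_coeffs'],float)).reshape(-1,2)
    r=np.c_[n,np.ones(len(n))]; T=np.array(m['world_from_camera']); R,t=T[:3,:3],T[:3,3]
    w=r@R.T
    s=((z-t[2])/w[:,2])[:,None] if depth is None else np.array(depth).reshape(-1,1)
    return t+s*w
def save(n,p): cv2.imwrite('pics/'+n,p[:,:,::-1])
E
python3 - <<'E'
from h import *
for n in('top','scene'):
    p,d,m=grab(n); save(n+'0.png',p); np.savez(n+'0.npz',p=p,d=d); print(n,np.round(m['world_from_camera'],3).tolist(),m['fx'])
print(bot.read_state())
E
```

```text
top [[-0.007, -0.983, 0.183, 279.203], [-1.0, 0.009, 0.012, -49.255], [-0.013, -0.183, -0.983, 1333.897], [0.0, 0.0, 0.0, 1.0]] 468.5864918957408
scene [[0.417, 0.515, -0.749, 1701.562], [0.909, -0.239, 0.342, -588.824], [-0.002, -0.823, -0.568, 998.06], [0.0, 0.0, 0.0, 1.0]] 519.5559796262845
{'time_s': 0.1, 'joint_pos': array([-1.25303510e+00,  2.38714432e-01, -1.41825142e-02,  1.31920607e+00,
        1.20806095e-05,  1.57077390e+00]), 'joint_velocities': array([ 0.00044632, -0.00134868,  0.00085956,  0.00022046, -0.0007253 ,
       -0.00067574]), 'joint_torque': array([-1.79339659e-03, -5.39719784e+01,  3.46999919e+01,  1.34338238e-02,
       -1.23627383e-04, -2.35057414e-07]), 'ee_pos': array([ 163.91499446, -498.35147588,  230.7403603 ]), 'tool_rot': array([ 9.87403019e-01,  1.58224051e-01, -9.73962221e-05, -6.46072928e-04]), 'ft_force': array([-0.37004702, -0.54554588,  0.40826283]), 'ft_torque': array([-0.02739007,  0.05452214, -0.01836236]), 'gripper_force': 0.0, 'gripper_width': 85.96096845210651}
```

View pics/top0.png

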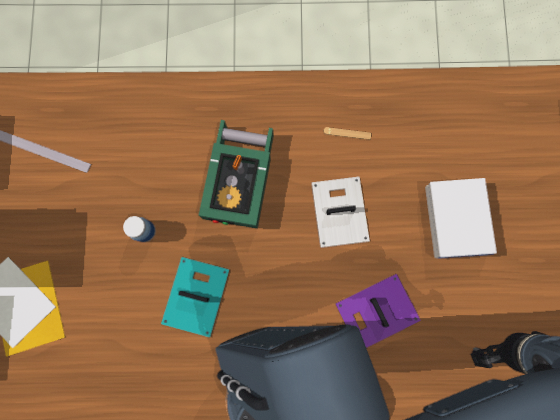

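View pics/scene0.png

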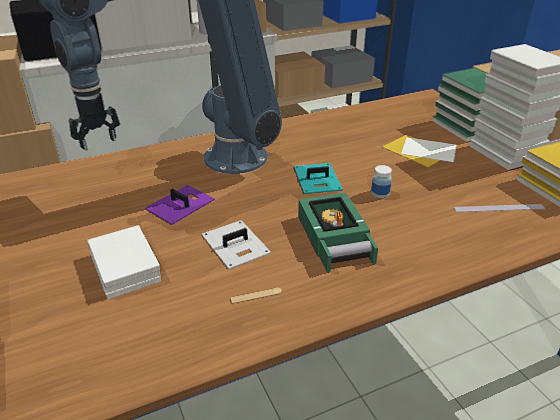

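The top view shows the green machine at about (235,185), its orange wing near (237,160) and white marks near (211,160) and (268,163). The aluminium panel is at (341,212), with its handle at (341,210) and slot at (337,193). The scene view agrees. The turquoise and purple look-alikes are separate.

```bash
cat >> h.py <<'E'
def rect(mask,m,z):
    c=max(cv2.findContours(mask.astype(np.uint8),0,cv2.CHAIN_APPROX_NONE)[0],key=cv2.contourArea)
    w=pts(c.reshape(-1,2),m,z)[:,:2]
    return cv2.minAreaRect(w.astype(np.float32))
E
python3 - <<'E'
from h import *
f=np.load('top0.npz'); p=f['p']; m=bot.camera_model('top')
hsv=cv2.cvtColor(p,cv2.COLOR_RGB2HSV); H,S,V=[hsv[:,:,i].astype(int) for i in range(3)]
def win(a,b,c,d):
    k=np.zeros(H.shape,bool); k[c:d,a:b]=1; return k
pw=win(305,375,170,252)
print('panel',rect(pw&(S<50)&(V>120),m,5))
print('handle',rect(pw&(V<60)&win(322,360,200,220),m,45))
print('slot',rect(win(326,350,184,202)&(S>70),m,5))
g=win(190,280,110,235)&(H>60)&(H<95)&(S>90)
print('green',rect(g,m,70))
w=win(228,246,150,172)&(H<14)&(S>180)&(V>100); print('wing',w.sum(),rect(w,m,100))
yy,xx=np.nonzero(win(200,280,145,180)&(S<60)&(V>190)); print(list(zip(xx,yy)))
big=cv2.resize(p[110:260,190:380],None,fx=4,fy=4,interpolation=cv2.INTER_NEAREST); save('crop0.png',big)
E
```

```text
panel ((509.8700866699219, -189.833251953125), (190.75955200195312, 140.37416076660156), 6.702062606811523)
handle ((506.0306091308594, -187.94729614257812), (14.006247520446777, 77.75833129882812), 6.697605133056641)
slot ((564.2306518554688, -183.65005493164062), (17.941818237304688, 43.075496673583984), 6.6987409591674805)
green ((550.94189453125, 110.2339859008789), (161.4259490966797, 162.60069274902344), 79.62654113769531)
wing 47 ((634.0479736328125, 98.71497344970703), (11.283361434936523, 38.89006423950195), 69.3106918334961)
[(np.int64(211), np.int64(159)), (np.int64(211), np.int64(160)), (np.int64(212), np.int64(160)), (np.int64(213), np.int64(160)), (np.int64(214), np.int64(160)), (np.int64(215), np.int64(160)), (np.int64(216), np.int64(160)), (np.int64(217), np.int64(160)), (np.int64(216), np.int64(161)), (np.int64(217), np.int64(161)), (np.int64(259), np.int64(167)), (np.int64(259), np.int64(168)), (np.int64(260), np.int64(168)), (np.int64(261), np.int64(168)), (np.int64(262), np.int64(168)), (np.int64(263), np.int64(168)), (np.int64(264), np.int64(168)), (np.int64(265), np.int64(168)), (np.int64(264), np.int64(169)), (np.int64(265), np.int64(169))]
```

View pics/crop0.png

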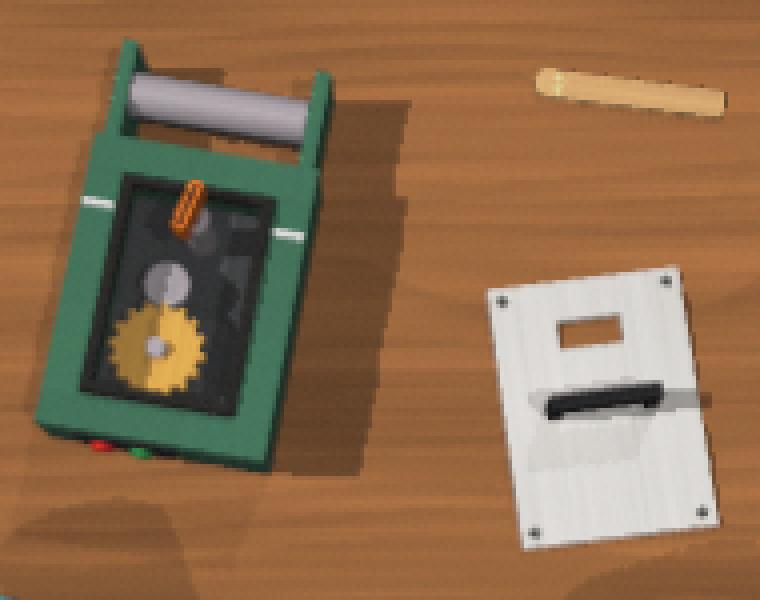

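The crop confirms the layout. The wing runs from about (178,235) to (197,183) in the crop, and the marks are at (97,202) and (288,234). Next I work out the target pose above the wing.

```bash
cat >> h.py <<'E'
def go(x,y,z,yaw):
    "tool shift to world TCP target; yaw of tool x, deg"
    from scipy.spatial.transform import Rotation as R
    s=bot.read_state(); r=R.from_quat(s['tool_rot']).as_matrix()
    cur=np.degrees(np.arctan2(r[1,0],r[0,0])); d=(yaw-cur+180)%360-180
    print('t',round(s['time_s'],2),'pos',np.round(s['ee_pos'],1),'yaw',round(cur,2),'F',np.round(s['ft_force'],1),'w',round(s['gripper_width'],1),'j6',round(s['joint_pos'][5],2))
    print('shift',np.round(r.T@(np.array([x,y,z])-s['ee_pos']),1),'twist',round(-np.radians(d),3))
E
python3 - <<'E'
from h import *
m=bot.camera_model('top')
a,b=pts([(214,160),(262,168)],m,70)[:,:2]; d=a-b
print(a,b,(a+b)/2,np.degrees(np.arctan2(d[1],d[0]))-90)
go(600,101,231,159.3)
E
```

```text
[647.12940937 164.10236441] [622.68703547  29.77332976] [634.90822242  96.93784709] -10.312655172366831
t 0.1 pos [ 163.9 -498.4  230.7] yaw 18.21 F [-0.4 -0.5  0.4] w 86.0 j6 1.57
shift [ 6.015e+02 -4.331e+02  3.000e-01] twist -2.463
```

Request:
move_arm(
  motion=[600,-430,0,-2.46,600,-430,0,-2.46,600,-430,0,-2.46,600,-430,0,-2.46,600,-430,0,-2.46],
)

```text
time_s: 0.6
ee_pos: [312.1, -295.1, 231.2]
tool_rot: [0.859, 0.511, 0.0, -0.0]
ft_force: [0.6, -0.2, 0.0]
gripper_width: 85.7
gripper_force: 0.0
```

```bash
python3 -c "
from h import *
go(600,101,231,159.3)"
```

```text
t 0.6 pos [ 312.1 -295.1  231.2] yaw 61.5 F [ 0.6 -0.2  0. ] w 85.7 j6 1.31
shift [4.855e+02 6.400e+01 2.000e-01] twist -1.707
```

Request:
move_arm(
  motion=[485,64,0,-1.7,485,64,0,-1.7,485,64,0,-1.7,485,64,0,-1.7,485,64,0,-1.7],
)

```text
time_s: 1.1
ee_pos: [460.4, -93.4, 231.2]
tool_rot: [0.612, 0.791, -0.0, -0.0]
ft_force: [0.3, -1.6, 0.0]
gripper_width: 85.6
gripper_force: 0.0
```

```bash
python3 -c "
from h import *
go(600,101,231,159.3)"
```

```text
t 1.1 pos [460.4 -93.4 231.2] yaw 104.52 F [ 0.3 -1.6  0. ] w 85.6 j6 1.12
shift [153.2 183.9   0.2] twist -0.956
```

Request:
move_arm(
  motion=[153,184,0,-0.95,153,184,0,-0.95,153,184,0,-0.95,153,184,0,-0.95,153,184,0,-0.95],
)

```text
time_s: 1.6
ee_pos: [601.8, 100.5, 230.7]
tool_rot: [0.279, 0.96, 0.0, -0.0]
ft_force: [0.8, -0.1, -0.8]
gripper_width: 85.4
gripper_force: 0.0
```

```bash
python3 - <<'E'
from h import *
go(634,99,180,159.3)
p,d,m=grab('wrist'); save('w1.png',p); np.savez('w1.npz',p=p,d=d); print(np.round(m['world_from_camera'],2).tolist())
E
```

```text
t 1.6 pos [601.8 100.5 230.7] yaw 147.54 F [ 0.8 -0.1 -0.8] w 85.4 j6 0.73
shift [-28.   16.1  50.7] twist -0.205
[[0.54, 0.81, 0.23, 543.09], [0.84, -0.52, -0.14, 135.41], [-0.0, 0.27, -0.96, 373.21], [0.0, 0.0, 0.0, 1.0]]
```

View pics/w1.png

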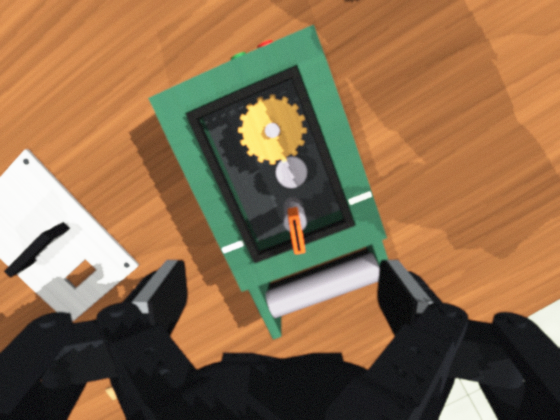

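The wrist view shows the orange wing at about (296,232), pointing down slightly to the right, and the white marks at (232,247) and (360,198). I measure both from this view.

```bash
cat >> h.py <<'E'
def marks_wing(p,d,m):
    hsv=cv2.cvtColor(p,cv2.COLOR_RGB2HSV); H,S,V=[hsv[:,:,i].astype(int) for i in range(3)]
    g=((H>60)&(H<95)&(S>90)).astype(np.uint8)
    hull=cv2.convexHull(max(cv2.findContours(g,0,2)[0],key=cv2.contourArea)); k=np.zeros(H.shape,np.uint8); cv2.fillConvexPoly(k,hull,1)
    wm=((S<70)&(V>200)&(k>0)).astype(np.uint8)
    n,l,st,c=cv2.connectedComponentsWithStats(wm)
    out=[]
    for i in range(1,n):
        if st[i,4]>25:
            w=pts([c[i]],m,70)[0]; out.append(w); print('mark',c[i].round(1),st[i,4],w.round(1))
    yy,xx=np.nonzero((H<14)&(S>170)&(V>110)&(k>0)&(d>0))
    w=pts(np.c_[xx,yy],m,depth=d[yy,xx]); t=w[w[:,2]>101]
    r=cv2.minAreaRect(t[:,:2].astype(np.float32)); print('wing top',len(t),t.mean(0).round(1),r)
    return out
E
python3 - <<'E'
from h import *
f=np.load('w1.npz'); marks_wing(f['p'],f['d'],bot.camera_model('wrist'))
E
```

```text
mark [271.7 130.1] 169 [548.4 125.9  70. ]
mark [284.8 174.2] 312 [589.3 114.7  70. ]
wing top 49 [620.  103.6 104.5] ((620.1619262695312, 103.68099212646484), (7.90842866897583, 4.105350494384766), 73.7980728149414)
```

```bash
python3 - <<'E'
from h import *
p,d,m=grab('wrist'); np.savez('w2.npz',p=p,d=d,T=m['world_from_camera'])
hsv=cv2.cvtColor(p,cv2.COLOR_RGB2HSV); H,S,V=[hsv[:,:,i].astype(int) for i in range(3)]
wm=((S<70)&(V>190)).astype(np.uint8)
n,l,st,c=cv2.connectedComponentsWithStats(wm)
for i in range(1,n):
    if 60<st[i,4]<500: print('mark',c[i].round(1),st[i,4],pts([c[i]],m,70)[0].round(1))
yy,xx=np.nonzero((H<16)&(S>150)&(V>90)&(d>0)); k=(abs(xx-296)<25)&(abs(yy-232)<35); yy,xx=yy[k],xx[k]
w=pts(np.c_[xx,yy],m,depth=d[yy,xx]); print(len(w),np.percentile(w[:,2],[5,25,50,75,95]).round(1))
for z0 in(80,95,101):
    t=w[w[:,2]>z0]; print(z0,len(t),cv2.minAreaRect(t[:,:2].astype(np.float32)))
go(634,97,180,159.3)
E
```

```text
mark [267.3 129.6] 174 [546.  122.7  70. ]
mark [280.1 173.8] 342 [586.7 111.1  70. ]
mark [354.7 198.3] 154 [644.7 159.8  70. ]
mark [226.  246.3] 144 [620.2  26.2  70. ]
517 [ 75.7 104.7 105.7 106.3 106.9]
80 477 ((631.93994140625, 93.11212921142578), (9.98094367980957, 35.83436965942383), 67.3887939453125)
95 433 ((631.93994140625, 93.11212921142578), (9.98094367980957, 35.83436965942383), 67.3887939453125)
101 413 ((631.9532470703125, 93.11174774169922), (9.966575622558594, 35.807220458984375), 67.32245635986328)
t 1.7 pos [602.7 101.9 229.6] yaw 147.63 F [0.2 0.1 0.9] w 85.7 j6 0.73
shift [-29.1  12.7  49.6] twist -0.204
```

Request:
move_arm(
  motion=[-28,15,60,-0.17,-28,15,60,-0.17,-28,15,60,-0.17,-28,15,60,-0.17,-28,15,60,-0.17],
  grip=0.6,
)

```text
time_s: 2.2
ee_pos: [632.3, 95.0, 173.1]
tool_rot: [0.202, 0.979, 0.0, 0.001]
ft_force: [0.7, 0.2, 0.2]
gripper_width: 51.1
gripper_force: 0.0
```

```bash
cat >> h.py <<'E'
def wing(p,d,m):
    hsv=cv2.cvtColor(p,cv2.COLOR_RGB2HSV); H,S,V=[hsv[:,:,i].astype(int) for i in range(3)]
    n,l,st,c=cv2.connectedComponentsWithStats(((S<70)&(V>190)).astype(np.uint8))
    for i in range(1,n):
        if 60<st[i,4]<900: print('mark',c[i].round(1),st[i,4],pts([c[i]],m,70)[0].round(1))
    yy,xx=np.nonzero((H<16)&(S>150)&(V>90)&(d>0))
    w=pts(np.c_[xx,yy],m,depth=d[yy,xx]); t=w[(w[:,2]>101)&(w[:,2]<112)]
    print('wing',len(t),t[:,2].mean(),cv2.minAreaRect(t[:,:2].astype(np.float32)))
E
python3 - <<'E'
from h import *
p,d,m=grab('wrist'); save('w3.png',p); wing(p,d,m); go(632,93,150,157.4)
E
```

```text
mark [272.1  92. ] 285 [548.1 121.4  70. ]
mark [279.6 150.4] 576 [588.7 109.7  70. ]
mark [367.1 191.6] 269 [644.7 159.8  70. ]
mark [292.5 208.1] 87 [634.  101.2  70. ]
mark [200.3 228.3] 234 [620.2  26.5  70. ]
mark [549.9 358.3] 481 [875.1 274.6  70. ]
mark [435.9 406.4] 664 [881.1 153.7  70. ]
wing 497 105.85567272532026 ((632.1835327148438, 92.92125701904297), (9.587519645690918, 36.01893615722656), 67.29714965820312)
t 2.25 pos [632.5  95.1 173.3] yaw 156.76 F [-0.1 -0.   0.9] w 51.0 j6 0.55
shift [-0.3 -2.1 23.3] twist -0.011
```

Request:
move_arm(
  motion=[-0.3,-2,45,-0.01,-0.3,-2,91,-0.01,-0.3,-2,91,-0.01,-0.3,-2,91,-0.01],
  grip=0.5,
)

```text
time_s: 2.65
ee_pos: [631.8, 93.3, 81.8]
tool_rot: [0.196, 0.981, 0.0, -0.0]
ft_force: [0.5, -0.1, 0.3]
gripper_width: 42.2
gripper_force: 0.0
```

Request:
move_arm(
  motion=[0,0,0,0,0,0,0,0,0,0,0,0,0,0,0,0,0,0,0,0],
  grip=0,
  grip_force=25,
)

```text
time_s: 3.15
ee_pos: [633.9, 94.7, 83.2]
tool_rot: [0.195, 0.981, 0.002, 0.002]
ft_force: [0.7, 5.1, 5.5]
gripper_width: 9.1
gripper_force: 28.9
```

```bash
python3 - <<'E'
from h import *
go(632.3,93,82,79.6)
E
```

```text
t 3.15 pos [633.9  94.7  83.2] yaw 157.48 F [0.7 5.1 5.5] w 9.1 j6 0.54
shift [ 0.8 -2.2  1.2] twist 1.359
```

Request:
move_arm(
  motion=[0,2,-2,0.14,0,2,-2,0.28,0,2,-2,0.42,0,2,-2,0.56,0,2,-2,0.7],
)

```text
time_s: 3.65
ee_pos: [633.8, 94.9, 83.3]
tool_rot: [0.523, 0.853, 0.0, 0.001]
ft_force: [4.2, -1.3, -5.0]
gripper_width: 9.5
gripper_force: 27.4
```

```bash
python3 - <<'E'
from h import *
go(633,95,84,79.6)
E
```

```text
t 3.65 pos [633.8  94.9  83.3] yaw 116.98 F [ 4.2 -1.3 -5. ] w 9.5 j6 1.25
shift [ 0.4 -0.7 -0.7] twist 0.652
```

Request:
move_arm(
  motion=[0,0,1,0.14,0,0,1,0.28,0,0,1,0.42,0,0,1,0.56,0,0,1,0.655],
)

```text
time_s: 4.15
ee_pos: [633.8, 94.9, 83.3]
tool_rot: [0.769, 0.639, 0.001, 0.001]
ft_force: [0.8, -1.6, 1.4]
gripper_width: 9.3
gripper_force: 28.5
```

Request:
move_arm(
  motion=[0,0,0,0,0,0,0,0],
)

```text
time_s: 4.35
ee_pos: [633.8, 94.9, 83.2]
tool_rot: [0.766, 0.642, 0.001, 0.001]
ft_force: [-0.4, -3.1, 7.4]
gripper_width: 9.1
gripper_force: 29.2
```

```bash
python3 - <<'E'
from h import *
go(633,95,84,79.6)
E
```

```text
t 4.35 pos [633.8  94.9  83.2] yaw 79.96 F [-0.4 -3.1  7.4] w 9.1 j6 1.9
shift [-0.1 -0.8 -0.8] twist 0.006
```

Request:
move_arm(
  motion=[0,0,0,0,0,0,0,0,0,0,0,0],
  grip=0.5,
)

```text
time_s: 4.65
ee_pos: [632.5, 95.4, 81.4]
tool_rot: [0.767, 0.642, 0.0, -0.0]
ft_force: [0.2, -0.5, -0.5]
gripper_width: 42.6
gripper_force: 0.0
```

Request:
move_arm(
  motion=[0,0,-50,0,0,0,-95,0,-20,0,-120,0,-20,0,-120,0,-20,0,-120,0],
)

```text
time_s: 5.15
ee_pos: [629.2, 75.4, 201.5]
tool_rot: [0.767, 0.641, 0.0, 0.0]
ft_force: [0.1, 0.3, -0.7]
gripper_width: 42.9
gripper_force: 0.0
```

```bash
python3 - <<'E'
from h import *
p,d,m=grab('wrist'); save('w4.png',p); wing(p,d,m); go(506,-188,220,6.7)
E
```

```text
mark [283.6  94. ] 249 [644.8 160.1  70. ]
mark [185.6 159.6] 200 [553.6 123.1  70. ]
mark [237.1 163.5] 476 [596.1 111.8  70. ]
mark [274.  176.5] 98 [624.8  95.3  70. ]
mark [282.5 250.7] 185 [620.   26.6  70. ]
mark [555.4 335.9] 755 [ 888.  -123.9   70. ]
mark [262.1 347.3] 752 [580.9 -73.9  70. ]
mark [161.4 379.2] 519 [466.5 -97.   70. ]
mark [405.4 382.3] 67 [ 722.5 -147.5   70. ]
wing 326 105.9680920729074 ((632.3296508789062, 93.3648681640625), (35.981937408447266, 9.20224380493164), 79.55899047851562)
t 5.2 pos [628.7  75.6 200.5] yaw 79.81 F [ 0.   0.2 -0.1] w 42.8 j6 1.87
shift [-281.1  -74.2  -19.4] twist 1.276
```

View pics/w4.png

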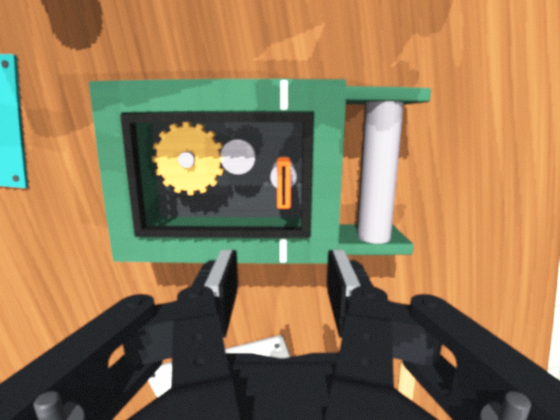

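The wrist view shows the wing (284,183) upright, in line with both white marks (284,95) and (282,250), so the fastener is aligned. Next is the panel.

```bash
python3 - <<'E'
from h import *
go(509,-230,200,96.7)
E
```

```text
t 5.2 pos [628.7  75.6 200.5] yaw 79.81 F [ 0.   0.2 -0.1] w 42.8 j6 1.87
shift [-322.   -63.8    0.6] twist -0.295
```

Request:
move_arm(
  motion=[-322,-64,0,-0.295,-322,-64,0,-0.295,-322,-64,0,-0.295,-322,-64,0,-0.295,-322,-64,0,-0.295],
)

```text
time_s: 5.7
ee_pos: [536.7, -156.9, 199.6]
tool_rot: [0.664, 0.748, -0.0, -0.001]
ft_force: [1.2, -0.6, 0.3]
gripper_width: 42.5
gripper_force: 0.0
```

```bash
python3 - <<'E'
from h import *
go(509,-230,200,96.7)
E
```

```text
t 5.7 pos [ 536.7 -156.9  199.6] yaw 96.78 F [ 1.2 -0.6  0.3] w 42.5 j6 1.17
shift [-69.3 -36.1  -0.4] twist 0.001
```

Request:
move_arm(
  motion=[-35,-18,0,0,-70,-36,0,0,-70,-36,0,0,-70,-36,0,0],
)

```text
time_s: 6.1
ee_pos: [509.8, -229.9, 199.8]
tool_rot: [0.665, 0.747, -0.0, -0.001]
ft_force: [0.5, 0.8, -0.0]
gripper_width: 42.4
gripper_force: 0.0
```

```bash
python3 - <<'E'
from h import *
p,d,m=grab('wrist'); save('w5.png',p); np.savez('w5.npz',p=p,d=d,T=m['world_from_camera'])
go(506,-188,140,96.7)
hsv=cv2.cvtColor(p,cv2.COLOR_RGB2HSV); S,V=hsv[:,:,1].astype(int),hsv[:,:,2].astype(int)
print('panel',rect((S<60)&(V>110),m,5))
yy,xx=np.nonzero((V<80)&(d>0)); w=pts(np.c_[xx,yy],m,depth=d[yy,xx]); t=w[(w[:,2]>40)&(w[:,2]<50)&(abs(w[:,0]-508)<60)&(abs(w[:,1]+188)<60)]
print('bar',len(t),t[:,2].mean(),cv2.minAreaRect(t[:,:2].astype(np.float32)))
E
```

```text
t 6.15 pos [ 510.3 -229.2  200.1] yaw 96.69 F [ 0.2  0.2 -0.1] w 42.4 j6 1.03
shift [41.4  0.7 60.1] twist -0.0
panel ((507.6488037109375, -194.39976501464844), (190.80416870117188, 141.2689208984375), 6.588974952697754)
bar 939 44.889503369235314 ((507.7778015136719, -193.6803741455078), (9.837644577026367, 77.39283752441406), 6.559750556945801)
```

View pics/w5.png

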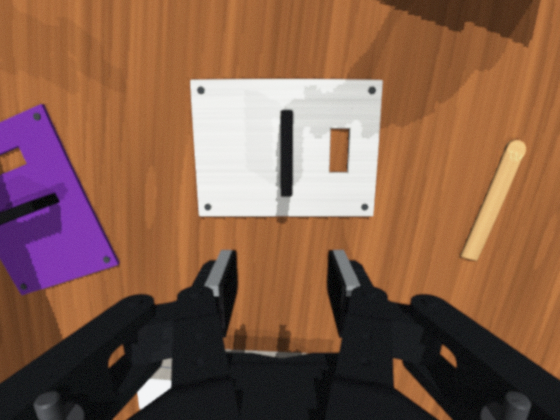

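The bar is at about (287,153), with the slot to its right at (340,150). The grasp target is clear.

```bash
python3 - <<'E'
from h import *
go(508.4,-192.8,15,96.6)
E
```

```text
t 6.15 pos [ 510.3 -229.2  200.1] yaw 96.69 F [ 0.2  0.2 -0.1] w 42.4 j6 1.03
shift [ 36.1   2.7 185.1] twist 0.002
```

Request:
move_arm(
  motion=[20,2,40,0,36,2.7,85,0,36,2.7,130,0,36,2.7,165,0,36,2.7,184,0],
)

```text
time_s: 6.65
ee_pos: [507.5, -191.0, 13.8]
tool_rot: [0.663, 0.748, -0.001, -0.002]
ft_force: [0.3, -0.1, 0.2]
gripper_width: 43.0
gripper_force: 0.0
```

Request:
move_arm(
  motion=[0,0,0,0,0,0,0,0,0,0,0,0,0,0,0,0,0,0,0,0],
  grip=0,
  grip_force=80,
)

```text
time_s: 7.15
ee_pos: [509.5, -193.8, 18.1]
tool_rot: [0.665, 0.747, 0.0, 0.001]
ft_force: [0.0, -0.2, -3.0]
gripper_width: 10.6
gripper_force: 79.4
```

```bash
python3 - <<'E'
from h import *
go(508.4,-192.8,15,96.6)
E
```

```text
t 7.15 pos [ 509.5 -193.8   18.1] yaw 96.71 F [ 0.  -0.2 -3. ] w 10.6 j6 1.09
shift [ 1.1 -1.   3.1] twist 0.002
```

Request:
move_arm(
  motion=[0,0,-20,0,0,0,-60,0,0,0,-105,0,0,0,-150,0,0,0,-150,0],
)

```text
time_s: 7.65
ee_pos: [512.0, -194.9, 173.9]
tool_rot: [0.665, 0.747, 0.002, 0.005]
ft_force: [0.8, -0.7, -2.9]
gripper_width: 10.7
gripper_force: 79.6
```

```bash
python3 - <<'E'
from h import *
go(580,103.5,168,79.6)
E
```

```text
t 7.65 pos [ 512.  -194.9  173.9] yaw 96.69 F [ 0.8 -0.7 -2.9] w 10.7 j6 1.09
shift [288.5 102.2   5.4] twist 0.298
```

Request:
move_arm(
  motion=[38,14,0,0.04,77,27,0,0.08,115,41,0,0.12,154,54,0,0.16,192,68,0,0.2],
)

```text
time_s: 8.15
ee_pos: [553.9, 6.4, 166.9]
tool_rot: [0.737, 0.676, -0.0, -0.0]
ft_force: [-0.1, -1.0, -2.8]
gripper_width: 10.9
gripper_force: 79.5
```

```bash
python3 - <<'E'
from h import *
go(580,103.5,168,79.6)
E
```

```text
t 8.15 pos [553.9   6.4 166.9] yaw 85.13 F [-0.1 -1.  -2.8] w 10.9 j6 1.67
shift [98.9 17.8 -1.1] twist 0.096
```

Request:
move_arm(
  motion=[30,6,0,0.03,60,12,0,0.06,85,16,0,0.08,97,18,0,0.096,97,18,0,0.096],
)

```text
time_s: 8.65
ee_pos: [580.1, 101.7, 166.5]
tool_rot: [0.767, 0.642, -0.0, -0.0]
ft_force: [-0.1, 0.8, -3.0]
gripper_width: 11.0
gripper_force: 79.5
```

Request:
move_arm(
  motion=[0,0,0,0,0,0,0,0],
)

```text
time_s: 8.85
ee_pos: [579.8, 99.3, 167.1]
tool_rot: [0.768, 0.641, -0.0, -0.0]
ft_force: [0.2, -0.5, -3.7]
gripper_width: 10.6
gripper_force: 79.5
```

```bash
python3 - <<'E'
from h import *
p,d,m=grab('wrist'); save('w6.png',p); np.savez('w6.npz',p=p,d=d,T=m['world_from_camera'])
go(580,103.5,168,79.6)
p,d,m=grab('top'); save('t6.png',p[90:270,150:390].repeat(3,0).repeat(3,1)); np.savez('t6.npz',p=p,d=d)
E
```

```text
t 8.9 pos [579.9  99.2 167.2] yaw 79.7 F [ 0.3  0.5 -2.7] w 10.8 j6 1.92
shift [ 4.2 -0.6 -0.8] twist 0.002
```

View pics/w6.png

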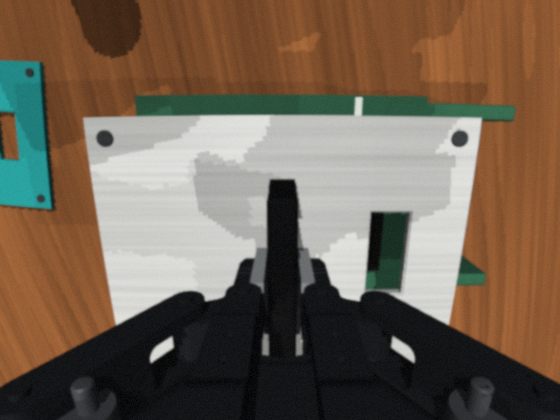

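View pics/t6.png

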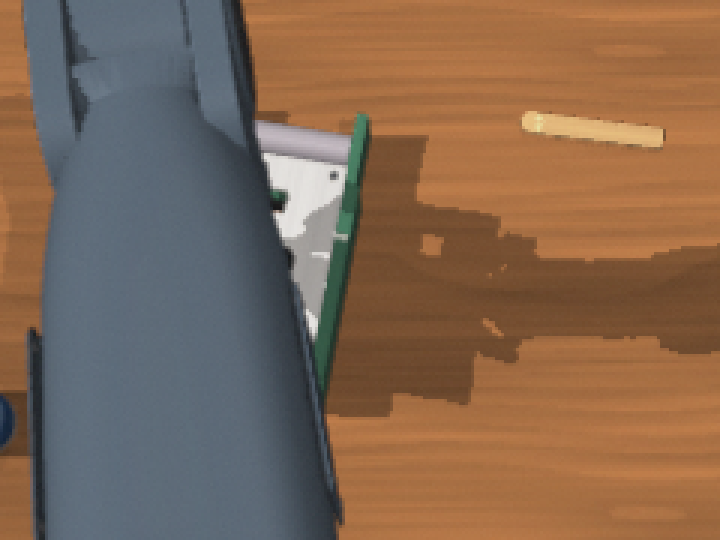

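The wrist view shows the slot at about (388,250), with green rim visible through it. The held panel is square to the machine. The arm blocks most of the top view. I measure the slot centre in the wrist frame.

```bash
cat >> h.py <<'E'
def slot(p,d,m,box):
    a,b,c,e=box
    hsv=cv2.cvtColor(p,cv2.COLOR_RGB2HSV); S,V=hsv[:,:,1].astype(int),hsv[:,:,2].astype(int)
    pl=(S<50)&(V>120)&(d>0); yy,xx=np.nonzero(pl[c:e,a:b]); w=pts(np.c_[xx+a,yy+c],m,depth=d[yy+c,xx+a])
    A=np.c_[w[:,:2],np.ones(len(w))]; z0=np.median(w[:,2]); k=abs(w[:,2]-z0)<8
    cf=np.linalg.lstsq(A[k],w[k,2],rcond=None)[0]; print('plate z',z0.round(1),'tilt',cf[:2].round(4))
    mk=np.zeros(pl.shape,bool); mk[c:e,a:b]=((S>70)|(V<100))[c:e,a:b]
    r=rect(mk,m,z0); print('slot',r); return r
E
python3 - <<'E'
from h import *
f=np.load('w6.npz'); m=dict(bot.camera_model('wrist')); m['world_from_camera']=f['T']
slot(f['p'],f['d'],m,(350,425,195,300))
E
```

```text
plate z 154.1 tilt [-0.0022  0.0043]
slot ((631.1317138671875, 86.58304595947266), (49.73158264160156, 20.903945922851562), 79.02391815185547)
```

Request:
move_arm(
  motion=[5,0.2,0,0,5,0.2,15,0,5,0.2,30,0,5,0.2,33,0,5,0.2,33,0],
)

```text
time_s: 9.45
ee_pos: [581.0, 104.9, 134.1]
tool_rot: [0.768, 0.641, -0.0, -0.0]
ft_force: [0.0, -0.1, -2.4]
gripper_width: 10.6
gripper_force: 79.3
```

```bash
python3 - <<'E'
from h import *
p,d,m=grab('wrist'); np.savez('w7.npz',p=p,d=d,T=m['world_from_camera'])
go(581,104,134,79.6)
slot(p,d,m,(350,425,195,300))
hsv=cv2.cvtColor(p,cv2.COLOR_RGB2HSV); H,S,V=[hsv[:,:,i].astype(int) for i in range(3)]
yy,xx=np.nonzero((H<16)&(S>150)&(V>60)&(d>0)); k=(xx>350)&(xx<425)&(yy>195)&(yy<310)
if k.any():
    w=pts(np.c_[xx[k],yy[k]],m,depth=d[yy[k],xx[k]]); print(k.sum(),xx[k].min(),xx[k].max(),yy[k].min(),yy[k].max(),w.mean(0),w.min(0),w.max(0))
save('w7.png',cv2.resize(p[150:330,300:480],None,fx=3,fy=3))
E
```

```text
t 9.5 pos [581.4 105.  134.7] yaw 79.74 F [ 0.1  0.1 -3. ] w 10.4 j6 1.93
shift [-1.  -0.2  0.7] twist 0.002
plate z 121.0 tilt [-0.0031  0.0035]
slot ((632.28857421875, 92.17976379394531), (49.72613525390625, 20.898712158203125), 79.05026245117188)
828 367 387 213 273 [633.62620796  92.62745017 103.12802597] [625.39820854  34.76350373  30.32652053] [647.99874641 111.66434915 107.97620314]
```

View pics/w7.png

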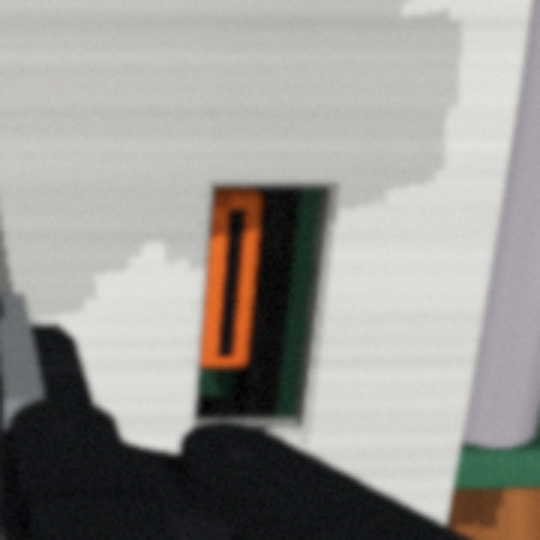

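The crop shows the wing at (230,280), visible through the slot whose corners are (212,185), (337,185), (302,418) and (197,418). I cast rays for both.

```bash
python3 - <<'E'
from h import *
f=np.load('w7.npz'); m=dict(bot.camera_model('wrist')); m['world_from_camera']=f['T']
o=np.array([300,150.])
S=pts(np.array([(212,185),(337,185),(302,418),(197,418)])/3+o,m,121); print(S.round(1),S.mean(0))
W=pts(np.array([(215,188),(263,191),(248,368),(203,366)])/3+o,m,106); print(W.round(1),W.mean(0))
dx=S.mean(0)-W.mean(0); a=np.radians(79.7); print('slot-wing in tool x,y',dx[0]*np.cos(a)+dx[1]*np.sin(a), dx[0]*np.sin(a)-dx[1]*np.cos(a))
E
```

```text
[[627.7 118.3 121. ]
 [648.7 114.5 121. ]
 [639.5  71.5 121. ]
 [620.6  75.1 121. ]] [634.12333975  94.87733472 121.        ]
[[631.6 112.6 106. ]
 [640.4 110.5 106. ]
 [634.3  75.  106. ]
 [625.7  77.1 106. ]] [633.00441866  93.80418226 106.        ]
slot-wing in tool x,y 1.2559242219849134 0.9090076846188468
```

Request:
move_arm(
  motion=[-1,-1,0,0,-1,-1,10,0,-1,-1,20,0,-1,-1,30,0,-1,-1,34,0],
)

```text
time_s: 10.0
ee_pos: [579.2, 104.0, 98.6]
tool_rot: [0.767, 0.641, -0.001, -0.001]
ft_force: [0.1, -0.6, -4.1]
gripper_width: 10.5
gripper_force: 79.4
```

Request:
move_arm(
  motion=[0,0,3,0,0,0,6,0,0,0,8,0,0,0,10,0,0,0,10,0],
  grip_force=110,
)

```text
time_s: 10.5
ee_pos: [580.2, 104.2, 90.8]
tool_rot: [0.767, 0.641, 0.0, 0.0]
ft_force: [-2.2, -1.4, 4.5]
gripper_width: 10.0
gripper_force: 111.1
```

```bash
python3 - <<'E'
from h import *
go(581,104,90,79.6)
p,d,m=grab('wrist'); np.savez('w8.npz',p=p,d=d,T=m['world_from_camera']); slot(p,d,m,(350,425,195,300))
E
```

```text
t 10.5 pos [580.2 104.2  90.8] yaw 79.74 F [-2.2 -1.4  4.5] w 10.0 j6 1.93
shift [-0.1  0.8  0.8] twist 0.003
plate z 77.7 tilt [-0.0019  0.0015]
slot ((635.1759033203125, 90.77838134765625), (49.76393508911133, 29.212139129638672), 78.95621490478516)
```

Request:
move_arm(
  motion=[0,0,2,0,0,0,4,0,0,0,6,0,0,0,6,0,0,0,6,0],
)

```text
time_s: 11.05
ee_pos: [580.3, 104.2, 87.8]
tool_rot: [0.767, 0.641, 0.001, 0.001]
ft_force: [-11.3, -2.0, 32.3]
gripper_width: 10.5
gripper_force: 115.4
```

```bash
python3 - <<'E'
from h import *
go(581,104,90,79.6)
p,d,m=grab('wrist'); np.savez('w9.npz',p=p,d=d,T=m['world_from_camera']); slot(p,d,m,(350,425,195,300))
E
```

```text
t 11.05 pos [580.3 104.2  87.8] yaw 79.75 F [-11.3  -2.   32.3] w 10.5 j6 1.93
shift [-0.1  0.8 -2.2] twist 0.003
plate z 74.9 tilt [0.0044 0.0148]
slot ((636.15966796875, 90.60220336914062), (49.77104949951172, 30.928993225097656), 78.86871337890625)
```

Request:
move_arm(
  motion=[0,0,-1.5,0,0,0,-1.5,0,0,0,-1.5,0,0,0,-1.5,0],
)

```text
time_s: 11.5
ee_pos: [580.2, 104.2, 87.8]
tool_rot: [0.767, 0.641, 0.001, 0.0]
ft_force: [-7.5, -1.2, 19.7]
gripper_width: 10.1
gripper_force: 113.4
```

```bash
python3 - <<'E'
from h import *
go(581,104,90,79.6)
p,d,m=grab('wrist'); np.savez('w10.npz',p=p,d=d,T=m['world_from_camera']); save('w10.png',p)
hsv=cv2.cvtColor(p,cv2.COLOR_RGB2HSV); H,S,V=[hsv[:,:,i].astype(int) for i in range(3)]
def z(mask):
    yy,xx=np.nonzero(mask&(d>0)); return pts(np.c_[xx,yy],m,depth=d[yy,xx])
w=z((S<50)&(V>120)); w=w[(abs(w[:,2]-75)<6)]
A=np.c_[w[:,:2]-w[:,:2].mean(0),np.ones(len(w))]; print('plate',len(w),np.linalg.lstsq(A,w[:,2],rcond=None)[0].round(4))
g=z((H>60)&(H<95)&(S>90)); g=g[abs(g[:,2]-70)<6]; print('rim',len(g),np.median(g[:,2]))
E
```

```text
t 11.5 pos [580.2 104.2  87.8] yaw 79.74 F [-7.5 -1.2 19.7] w 10.1 j6 1.93
shift [-0.1  0.8 -2.2] twist 0.002
plate 59043 [-1.00000e-03 -9.00000e-04  7.48788e+01]
rim 12466 69.92268443609754
```

View pics/w10.png

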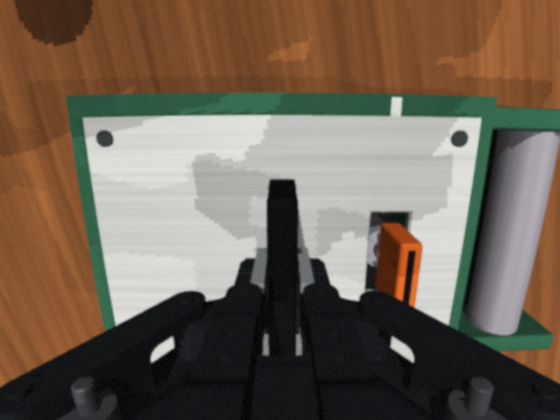

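The wing (398,265) stands up through the slot. The panel is level and 4.96 mm above the rim by its top face, so it is flush, and it is held down with about 20 N. I hand in now.

```bash
python3 -c "
from workcell import bot
print(bot.job_done())"
```

```text
the job is handed in; nothing more can be done
None
```

The job is handed in: the fastener is aligned with the white marks, and the panel is over the wing, flush on the rim and still held down with about 20 N at 11.5 s on the clock.

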